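# Set a cake dowel against the stop of a cutting block and clamp it

## Robot

A 6-joint arm with a two-finger parallel gripper is mounted at the origin on a cart in front of the work surface, level with it; the furniture and walls round the work are solid. World frame = base frame: x ahead of the robot, y to its left, z up, the work surface at z = 0. Lengths are in mm, angles in degrees, forces in N, time in s.
With the tool pointing down it reaches from about 300 to 850 mm from the base axis. Payload 4.2 kg.
Tool frame: the origin (TCP) lies midway between the tips of the shut fingers; the grasp point (between the pads) lies 19 mm behind it; z points along the fingers, y is the line along which they close (so a half turn about z gives the same grasp; the last joint's range is limited). The gripper opens to 91 mm and grips with 3 to 60 N. Pads are 32 mm wide; open, the fingers measure 118 mm over their backs; the gripper's body (76 mm by 178 mm) begins 60 mm behind the grasp point.
Start: joints at [-65.947, 18.312, 89.639, -0, 72.044, -1.146], TCP at [244.816, -520.296, 213.976] pointing down, gripper open.
Joint ranges: [-177.97, 177.97], [-48.28, 115.42], [12.27, 149.76], [-77.06, 257.06], [2.81, 150.46], [-146.56, 146.56]. Speed limits (degrees/s): [147.25, 147.25, 180, 180, 180, 180].

## Interface

Orientations are given as [roll, pitch, yaw] about the fixed x, y, z axes, in that order (R = Rz(yaw) Ry(pitch) Rx(roll)).
In Python, from workcell import state, grab_frame, camera_model, job_done gives the robot as it stands.
- The arm moves only by the shell command python3 -m pendant 'ROWS' [OPENING] [FORCE]. ROWS is rows parted by semicolons, their numbers by spaces, 1 to 8 of them, each of 6 numbers: dx, dy, dz in mm, then a rotation vector rx, ry, rz in degrees; each row shifts and turns the commanded pose from where the row before left it, along the tool's axes as they then stand; what a row does not reach is not made up. A row lasts 1/10 s, in which the tool goes at most 50 mm and 8.59 degrees, less where a joint would pass 70% of its speed; a pose out of reach is approached as far as the arm can. OPENING is the finger opening in mm, set as the command begins (- or left out keeps the last). The fingers move at their own pace and stop on an object; FORCE is the grip in N (left out, the last holds). Time passes only in rows, so rows that do not move let the fingers close. It prints the time, the measured TCP pose, the force, the opening and the grip force at its end.
- state(): the state, without advancing time (a new reading comes with each control period).
- grab_frame(name): name is "side" or "top"; returns the picture (480x640x3 uint8, blue, green, red); there is no depth.
- camera_model(name): a dict with "fx", "fy", "cx", "cy" (pixels), "T" (4x4, takes a point from camera to world coordinates). Camera axes: x right, y up, looking along -z (the intrinsics and any distortion apply to the point x, -y, -z); pixel columns grow to the right and rows downward; lengths in mm; the calibration is good to about 2 mm. A picture is of the moment at which its call begins. camera_model takes no time and is no camera call.
- job_done(): hands the job in; it is judged then, once.
The state is a dict: "time_s": time; "qpos": joint angles; "qvel": joint speeds; "effort": joint torques, N m; "ee_pos": TCP position; "ee_rot": TCP orientation; "force": force on the tool from outside, world axes, zero at the start; "torque": the same for the moment, N m; "gripper_width": finger opening in mm; "gripper_force": force on a finger pad.
Only numpy, scipy, OpenCV 4.12 (cv2) and the standard library are available. Lean on these libraries where they do the work, as an engineer would, in place of code of your own. Each camera call takes 0.05 s, during which the arm holds its last target. There are 200 camera calls.

## Task

The white cake dowel is to be trimmed to the height of a cake tier, so set it up in the cutting block: lay it in the V-groove and slide it gently under the sprung ball and along to the stop, until it has pressed the stop's black rubber buffer in by a millimetre or two. Let go of it there and swing the red clamp arm down until its foot bears on the dowel. Do not ram the stop or shift its setting, and leave the other things on the worktop where they are.

Things in the scene. Friction and masses are not known exactly. Their poses are not given: they have to be found in the camera images.
- dowel: White plastic cake dowel, a round rod 280 mm long and 16 mm in diameter with rounded ends, 50 to 100 g, loose; it lies flat on the worktop (middle 8 mm up) to the right of the block, its +x end towards the block. Origin at its middle, x axis along its length; both ends are alike.
- block: Wooden dowel-cutting block, fixed to the worktop, base 200 x 84 mm. Origin on the worktop under its centre; x along the V-groove towards the stop, y to the side where the clamp's red paddle comes down, z up. The 90-degree groove runs from x -100 to +36 mm, 22 mm wide at its rim (z 43.5 mm), open from above up to x -42 mm; a dowel lying in it has its axis at y 0, z 44 mm.
- groove_mouth (a point): Open rear end of the groove, on the axis of a dowel lying in it (block x -100, y 0, z 44 mm). 6 to 34 mm inside, the saw slot's guide posts stand 28 mm apart up to z 66 mm. When the dowel is home, its rear 100 mm or more sticks out here; until then hold it, or it tips out.
- ball_foot (a point): Foot of the spring-loaded steel ball under the steel bridge that spans the groove (block x -30 mm, bridge x -39 to -21, top z 81 mm). The foot starts 1.5 mm lower than the top of a dowel in the groove; a dowel slid along lifts it, and it then drags on the dowel: sliding takes about 3 to 8 N, and the drag keeps the dowel where it is left.
- stop: Aluminium stop carriage at the block's +x end. Origin at worktop level under its face towards the dowel, at block x 56 to 78 mm. A screw with a black rubber buffer stands out of this face at z 44 mm; the buffer's tip is 11.5 to 25.5 mm in front of it (-x), set differently each time and not measured: feel for it. The buffer yields 2.5 N/mm, 5 mm at most. Keep the push on it under 15 N.
- clamp (a joint): Angle of the steel clamp arm with the red paddle, rad: 0 (+-0.03) when its rubber foot bears on a dowel in the groove, -0.12 fully down without a dowel, larger when raised; it starts raised by 0.6 to 0.85. Its hinge is stiff (about 0.14 N m) and it stays where it is left.
- clamp_hinge (a point): Point on the clamp arm's hinge axis, at x 15, y -33, z 58 mm in the block's frame; the axis is parallel to the block's x. The arm reaches from here towards +y of the block when closed, the foot 33 mm and the middle of the paddle 88 mm from the axis.
- paddle (a point): Middle of the upper face of the clamp arm's red paddle (26 x 36 x 10 mm), 88 mm along the arm from the hinge axis and 10 mm above the arm's centre line; it swings down in an arc about the hinge axis.
- sugar: Bystander: square cream canister with a knobbed lid, loose, to be left alone. Origin at the centre of its underside.
- jar: Bystander: glass jar with a grey lid, loose, to be left alone. Origin at the centre of its underside.
- scissors: Bystander: dark-handled scissors, loose, to be left alone. Origin at the centre of its underside.

How it is judged (in metres and radians):
On the way, in this order (a step that is already met when the one before it is completed fails the run):
1. the dowel lies in the V-groove (y of dowel in the frame of block between -0.003 and 0.003 m and z of dowel in the frame of block between 0.039 and 0.049 m and angle between the x axis of dowel and the x axis of block, either way round below 0.04 rad and x of dowel in the frame of block above -0.23 m and contact force between dowel and block above 0.1 N), for 0.1 s.
2. the dowel presses firmly on the stop's buffer (more than 2 N) (contact force between dowel and stop above 2 N), for 0.3 s.
3. the clamp arm is down on the dowel (value of joint clamp below 0.05 rad and contact force between clamp and dowel above 0.2 N), for 0.2 s.
At the end, for the whole second after the job is handed in: The dowel lies at rest in the groove (its middle within 3 mm sideways and 4 mm in height of the groove's axis, aligned within 0.04 rad), still bears on the stop's buffer (over 0.5 N), and the clamp arm is down on it (angle between -0.06 and 0.05 rad) (y of dowel in the frame of block between -0.003 and 0.003 m and z of dowel in the frame of block between 0.04 and 0.048 m and angle between the x axis of dowel and the x axis of block, either way round below 0.04 rad and contact force between dowel and stop above 0.5 N and value of joint clamp between -0.06 and 0.05 rad and linear speed of dowel below 0.01 m/s); the robot touches nothing.
It fails at once if the dowel rams the stop (more than 15 N) (contact force between dowel and stop above 15 N).
It fails at once if the stop is shifted from its setting (more than 3 mm) (distance of stop from where it was at the start of the episode above 0.003 m).
It fails at once if the sugar canister is moved more than 25 mm (distance of sugar from where it was at the start of the episode above 0.025 m).
It fails at once if the jar is moved more than 25 mm (distance of jar from where it was at the start of the episode above 0.025 m).
It fails at once if the scissors is moved more than 25 mm (distance of scissors from where it was at the start of the episode above 0.025 m).
It also fails if it takes over 56 s, if anything falls off the work surface, if the arm or the gripper's body presses on something with over 40 N, if the wrist force passes 120 N, or if a joint passes its speed limit or range.

## Working session

There is one attempt and no reset: what is moved stays moved. The work goes in short steps, Python scripts to look and compute and a shell command to move; the robot and the scene stay as the last step left them, time stands still between calls to the robot, and variables do not carry over. Pictures are saved under pics/ and viewed, at most 10 in all, crops included, and the job is handed in when it is done.

```bash
mkdir -p pics; ls; python3 - <<'E'
from workcell import *
import cv2
for n in("side","top"):
    cv2.imwrite(f"pics/{n}0.png",grab_frame(n)); m=camera_model(n); print(n,{k:(v if k!="T" else [[round(float(a),3) for a in r] for r in v]) for k,v in m.items()})
s=state();print(s)
E
```

```text
pics
side {'fx': 442.1022538870223, 'fy': 442.1022538870223, 'cx': 318.50076130848385, 'cy': 239.83321090351066, 'T': [[0.859, 0.298, -0.417, 36.064], [-0.512, 0.511, -0.691, -1171.217], [0.007, 0.807, 0.591, 898.774], [0.0, 0.0, 0.0, 1.0]]}
top {'fx': 621.5629455106106, 'fy': 621.5629455106106, 'cx': 312.0476489076582, 'cy': 229.0790522919208, 'T': [[0.242, 0.866, -0.438, -215.673], [-0.97, 0.221, -0.099, -383.364], [0.011, 0.449, 0.894, 1768.31], [0.0, 0.0, 0.0, 1.0]]}
{'time_s': 0.1, 'qpos': array([-6.59493241e+01,  1.83468211e+01,  8.97005091e+01, -3.59801839e-04,
        7.20408967e+01, -1.14586905e+00]), 'qvel': array([ 0.00640031, -0.14242469, -0.24489858,  0.01281719, -0.03977978,
        0.02970574]), 'effort': array([-4.24611881e-04, -4.13331020e+01, -2.32510221e+01,  7.27915415e-02,
        4.21492488e-02, -5.69170481e-05]), 'ee_pos': array([ 244.60961721, -519.88417585,  213.20852172]), 'ee_rot': array([-1.79911784e+02, -1.42231703e-03,  2.51966551e+01]), 'force': array([-0.92927295, -0.19934883, -0.00398412]), 'torque': array([-0.03143108,  0.01779379,  0.01055396]), 'gripper_force': 0.0, 'gripper_width': 91.07710720792566}
```

View pics/side0.png

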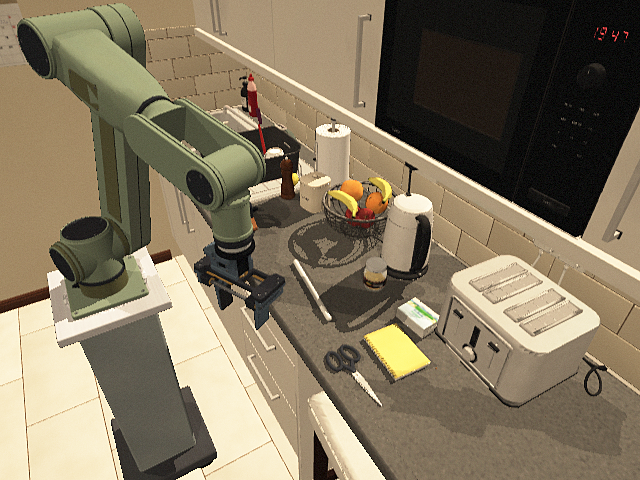

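View pics/top0.png

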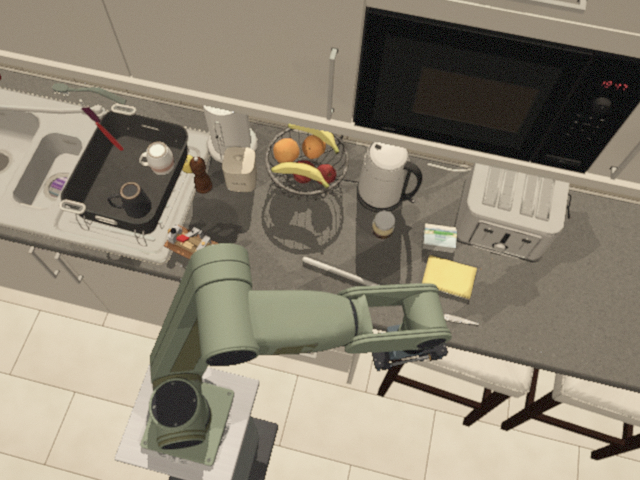

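The tall arm hides the block (near (190,243) in the top view). The dowel runs from (305,261) rightwards in the top view and from (295,263) to (328,320) in the side view. I'll swing the arm clear and look again.

```bash
cat > h.py <<'E'
import numpy as np, cv2
from scipy.optimize import least_squares
from scipy.spatial.transform import Rotation as Ro
from workcell import state, grab_frame, camera_model, job_done
C={n:camera_model(n) for n in("side","top")}
def proj(n,p):
    m=C[n];T=np.array(m["T"]);q=(np.atleast_2d(p)-T[:3,3])@T[:3,:3]
    q=q*[1,-1,-1];K=np.array([[m["fx"],0,m["cx"]],[0,m["fy"],m["cy"]],[0,0,1]])
    u=q@K.T;return u[:,:2]/u[:,2:]
def ray(n,uv):
    m=C[n];T=np.array(m["T"]);d=np.array([(uv[0]-m["cx"])/m["fx"],-(uv[1]-m["cy"])/m["fy"],-1]);return T[:3,3],T[:3,:3]@d
def atz(n,uv,z):
    o,d=ray(n,uv);return o+d*(z-o[2])/d[2]
def tri(a,b):
    (o1,d1),(o2,d2)=ray("side",a),ray("top",b);t=np.linalg.lstsq(np.c_[d1,-d2],o2-o1,rcond=None)[0]
    p,q=o1+d1*t[0],o2+d2*t[1];return (p+q)/2,np.linalg.norm(p-q)
def tool(p,rpy):
    "delta in tool axes from measured pose to world pose"
    s=state();R=Ro.from_euler("xyz",s["ee_rot"],degrees=True);G=Ro.from_euler("xyz",rpy,degrees=True)
    return R.inv().apply(np.array(p)-s["ee_pos"]).round(1),(R.inv()*G).as_rotvec(degrees=True).round(2)
E
python3 -m pendant '-49 -2 0 0 0 4.9;-49 -2 0 0 0 4.9;-49 -2 0 0 0 4.9;-49 -2 0 0 0 4.9;-49 -2 0 0 0 4.9;-49 -2 0 0 0 4.9;-49 -2 0 0 0 4.9;-49 -2 0 0 0 4.9'
python3 - <<'E'
from h import *
s,t=grab_frame("side"),grab_frame("top")
cv2.imwrite("pics/side1.png",s);cv2.imwrite("pics/top1.png",t)
def crop(i,x,y,w,h,k): return cv2.resize(i[y:y+h,x:x+w],None,fx=k,fy=k,interpolation=cv2.INTER_CUBIC)
cv2.imwrite("pics/s1c.png",crop(s,190,180,160,150,4)[:600])
cv2.imwrite("pics/t1c.png",crop(t,150,200,250,110,3.2))
E
```

```text
time_s: 0.9
ee_pos: [-140.1, -558.2, 213.4]
ee_rot: [-180.0, -0.0, -14.2]
force: [0.3, -0.4, 0.4]
gripper_width: 91.1
gripper_force: 0.0
```

View pics/s1c.png

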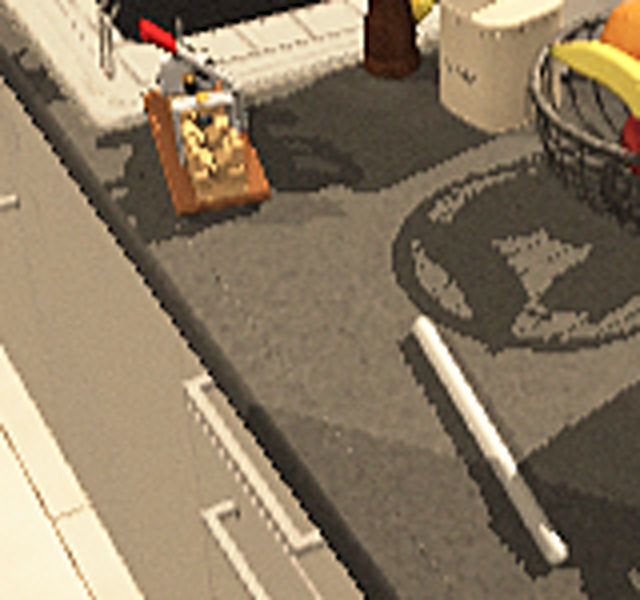

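View pics/t1c.png

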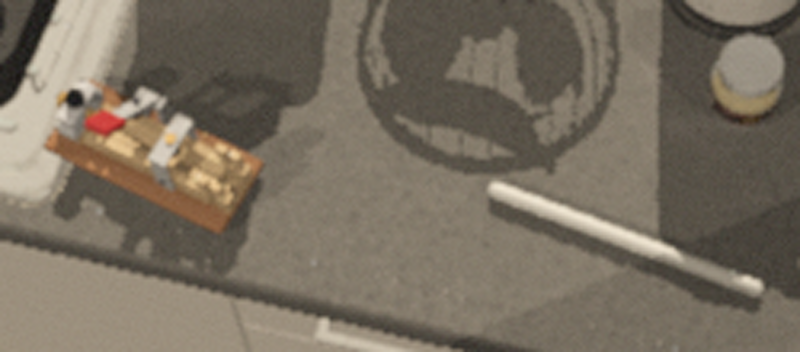

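Side crop: dowel ends at about (422,325) and (557,553), block rear corners at (182,213) and (270,193). Top crop: dowel ends at (496,189) and (757,287), block at lower left with the bridge near (172,148) and the paddle near (105,122). I'll enlarge the block.

```bash
python3 - <<'E'
from h import *
s,t=cv2.imread("pics/side1.png"),cv2.imread("pics/top1.png")
a=cv2.resize(s[180:236,222:262],None,fx=8,fy=8,interpolation=cv2.INTER_CUBIC)
b=cv2.resize(t[218:277,162:236],None,fx=6.4,fy=6.4,interpolation=cv2.INTER_CUBIC)
im=np.zeros((450,800,3),np.uint8);im[:448,:320]=a;im[:b.shape[0],322:322+b.shape[1]]=b
im=cv2.convertScaleAbs(im,alpha=1.3)
for k in range(0,800,100): cv2.putText(im,str(k),(k,448),0,.35,(0,255,0));cv2.line(im,(k,430),(k,436),(0,255,0))
cv2.imwrite("pics/blk.png",im)
# dowel
e=[]
for sc,tc in (((422,325),(496,189)),((557,553),(757,287))):
    p,g=tri((190+sc[0]/4-.5+.125,180+sc[1]/4-.375),(150+tc[0]/3.2-.35,200+tc[1]/3.2-.35));print(p.round(1),g.round(1));e.append(p)
d=e[0]-e[1];print(np.linalg.norm(d),np.degrees(np.arctan2(d[1],d[0])))
E
```

```text
[ 541.1 -190.3    8.2] 0.0
[ 504.2 -454.5    6.2] 0.6
266.77599745967694 82.06120670804361
```

View pics/blk.png

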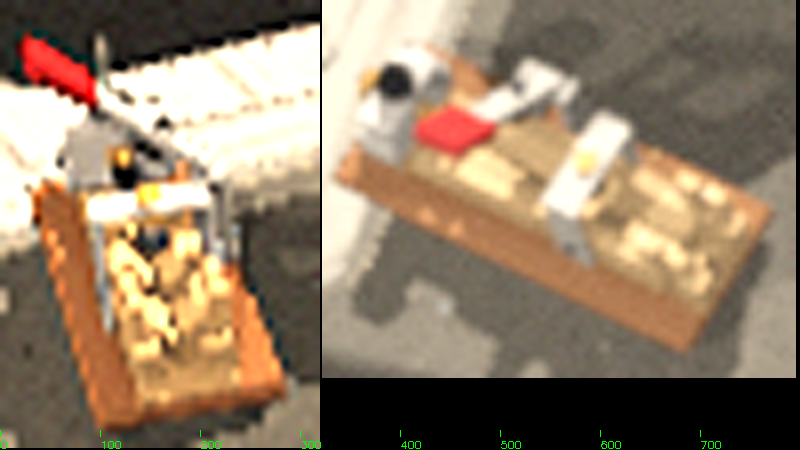

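The enlargement shows the near and rear bottom edges of the base: top view (335,178), (685,350) and (772,212); side view (107,428) and (288,392). The bridge top is centred near (590,163) top and (149,198) side. I'll fit the pose and check it with an overlay.

```bash
cat >> h.py <<'E'
S=lambda X,Y:(222+(X+.5)/8-.5,180+(Y+.5)/8-.5)
Tt=lambda X,Y:(162+(X-321.5)/6.4-.5,218+(Y+.5)/6.4-.5)
def b2w(q,p):
    c,s=np.cos(q[2]),np.sin(q[2]);p=np.atleast_2d(p).astype(float);return p@np.array([[c,s,0],[-s,c,0],[0,0,1.]])+[q[0],q[1],0]
E
python3 - <<'E'
from h import *
obs=[("top",Tt(335,178),(100,42,0)),("top",Tt(685,350),(-100,42,0)),("top",Tt(772,212),(-100,-42,0)),
("side",S(107,428),(-100,42,0)),("side",S(288,392),(-100,-42,0)),("top",Tt(590,163),(-30,0,81)),("side",S(149,198),(-30,0,81))]
f=lambda q:np.concatenate([proj(n,b2w([q[0],q[1],q[2]],p))[0]-uv for n,uv,p in obs])
r=least_squares(f,[500,0,1.4],x_scale=[10,10,.1],loss="soft_l1");print(r.x,np.degrees(r.x[2]));print(f(r.x).reshape(-1,2).round(2))
q=r.x;np.save("blk.npy",q)
im=cv2.imread("pics/blk.png")
segs=[[(100,42,0),(-100,42,0),(-100,-42,0),(100,-42,0),(100,42,0)],[(-39,20,81),(-21,20,81),(-21,-20,81),(-39,-20,81),(-39,20,81)],[(-100,0,32),(36,0,32)],[(-100,11,43.5),(-42,11,43.5)],[(-100,-11,43.5),(-42,-11,43.5)],[(5,-33,58),(25,-33,58)]]
for l in segs:
    l=np.array(l,float)
    for n in("side","top"):
        u=proj(n,b2w(q,l))
        u=(u-[222,180]+.5)*8 if n=="side" else (u-[162,218]+.5)*6.4+[322,0]
        cv2.polylines(im,[np.int32(u.round())],False,(255,0,255),1)
# clamp arm at angle guesses
for a in(.6,.85):
    c,s=np.cos(a),np.sin(a);P=np.array([(15,-33,58),(15,-33+88*c-10*s,58+88*s+10*c)])
    for n in("side","top"):
        u=proj(n,b2w(q,P));u=(u-[222,180]+.5)*8 if n=="side" else (u-[162,218]+.5)*6.4+[322,0]
        cv2.polylines(im,[np.int32(u.round())],False,(0,255,0) if a<.7 else (255,255,0),1)
cv2.imwrite("pics/fit.png",im)
E
```

```text
[496.79248962 143.47547744   1.34128331] 76.84987302872129
[[-0.21  0.35]
 [ 0.03  0.66]
 [ 0.34  0.13]
 [-0.46  1.19]
 [ 0.65  1.65]
 [-1.3  -1.94]
 [ 0.66 -1.78]]
```

View pics/fit.png

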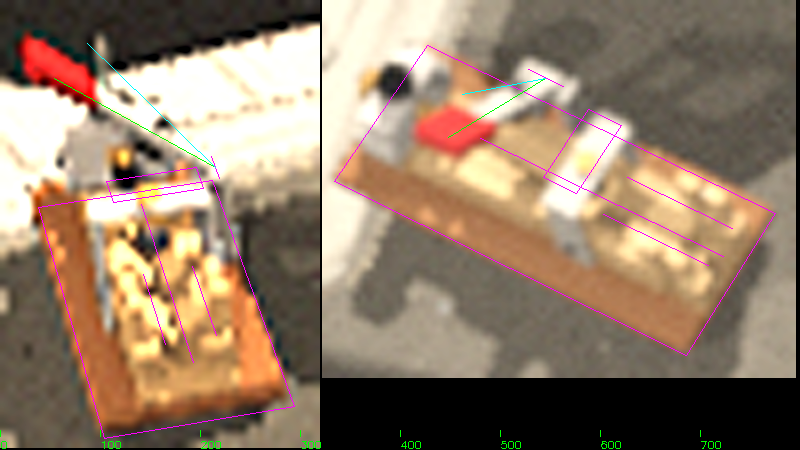

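The overlay matches the base outline in the top view, but in the side view the base sits about 1 px low and the bridge about 2 px high. I'll triangulate the points one by one to find out why.

```bash
python3 - <<'E'
from h import *
for n,s,t in (("near rear",(107,428),(685,350)),("far rear",(288,392),(772,212)),("bridge",(149,198),(590,163)),("bridge near end",(87,208),(562,207)),("bridge far end",(210,187),(618,122)),("paddle c",(57,67),(455,127))):
    p,g=tri(S(*s),Tt(*t));print(n,p.round(1),g.round(2))
q=np.load("blk.npy");print(b2w(q,[(-100,42,0),(-100,-42,0),(-30,0,81),(-30,26,81),(-30,-26,81)]).round(1))
# sub-pixel: upscaled unlabelled views with margin
s,t=cv2.imread("pics/side1.png"),cv2.imread("pics/top1.png")
a=cv2.resize(s[200:236,222:262],None,fx=10,fy=10,interpolation=cv2.INTER_LINEAR)
b=cv2.resize(t[215:280,160:240],None,fx=5,fy=5,interpolation=cv2.INTER_LINEAR)
im=np.zeros((362,802,3),np.uint8);im[:360,:400]=a;im[:325,401:801]=b;cv2.imwrite("pics/x.png",im[:, :800])
E
```

```text
near rear [434.5  55.3   4.3] 1.58
far rear [512.3  35.7   8.2] 0.98
bridge [485.5 109.3  77.9] 0.98
bridge near end [459.5 114.5  78.6] 2.75
bridge far end [510.6 103.2  78.3] 1.93
paddle c [468.9 161.9 122.8] 1.31
[[433.1  55.7   0. ]
 [514.9  36.5   0. ]
 [490.  114.3  81. ]
 [464.6 120.2  81. ]
 [515.3 108.3  81. ]]
```

The base outline and bridge estimates agree to about 3 mm. The white bridge bar includes its shaded rear face, which biases that estimate. I'll recheck with the dowel hovering over the groove. First I'll grasp the dowel 65 mm behind its middle.

```bash
python3 - <<'E'
from h import *
print("jar",atz("top",(383,217),70).round(0))
y=np.radians(82.06);g=np.array([522.6,-322.4])-65*np.array([np.cos(y),np.sin(y)])
print(g);print(tool([*g,100],[180,0,82.06]))
E
```

```text
jar [ 711. -397.   70.]
[ 513.62115879 -386.77686239]
(array([ 594.2, -328.6,  112.3]), array([-1.600e-01,  6.000e-02, -9.649e+01]))
```

```bash
R='42.4 -23.5 4 0 0 0'
python3 -m pendant '42 -23.5 4 0 0 0;42 -23.5 4 0 0 0;42 -23.5 4 0 0 0;42 -23.5 4 0 0 0;42 -23.5 4 0 0 0;42 -23.5 4 0 0 0;42 -23.5 4 0 0 0;42 -23.5 4 0 0 0' 56
python3 -m pendant '42 -23.5 4 0 0 0;42 -23.5 4 0 0 0;42 -23.5 4 0 0 0;42 -23.5 4 0 0 0;42 -23.5 4 0 0 0;42 -23.5 4 0 0 0;0 0 0 0 0 -8.5;0 0 0 0 0 -8.5'
python3 -m pendant '0 0 0 0 0 -8.5;0 0 0 0 0 -8.5;0 0 0 0 0 -8.5;0 0 0 0 0 -8.5;0 0 0 0 0 -8.5;0 0 0 0 0 -8.5;0 0 0 0 0 -8.5;0 0 0 0 0 -8.5'
python3 - <<'E'
from h import *
print(tool([513.6,-386.8,2],[180,0,82.06]))
E
```

```text
time_s: 1.8
ee_pos: [235.8, -456.0, 181.7]
ee_rot: [-180.0, -0.0, -13.9]
force: [-0.2, -1.3, 0.2]
gripper_width: 56.1
gripper_force: 0.0
time_s: 2.6
ee_pos: [513.9, -379.6, 156.7]
ee_rot: [-179.9, 0.1, 3.6]
force: [0.2, -0.3, 0.1]
gripper_width: 56.4
gripper_force: 0.0
time_s: 3.4
ee_pos: [512.4, -380.6, 157.5]
ee_rot: [-180.0, -0.0, 71.4]
force: [0.1, 0.1, 0.2]
gripper_width: 56.1
gripper_force: 0.0
(array([ -5.6,   3.3, 155.5]), array([ -0.04,  -0.04, -10.64]))
```

```bash
python3 -m pendant '-5.6 3.3 0 0 0 -5.3;0 0 40 0 0 -5.3;0 0 40 0 0 0;0 0 40 0 0 0;0 0 20 0 0 0;0 0 10 0 0 0;0 0 3 0 0 0;0 0 0 0 0 0'
python3 -c "
from h import *
cv2.imwrite('pics/s2.png',grab_frame('side'));t=grab_frame('top')
print(tool([513.6,-386.8,2],[180,0,82.06]))
s=cv2.imread('pics/s2.png');cv2.imwrite('pics/c2.png',np.hstack([cv2.resize(s[210:340,240:370],(390,390)),cv2.resize(t[220:320,300:400],(390,390))]))"
```

```text
time_s: 4.2
ee_pos: [514.0, -388.1, 5.5]
ee_rot: [179.9, 0.0, 81.6]
force: [-0.1, 0.5, 0.5]
gripper_width: 55.9
gripper_force: 0.0
(array([ 1.6, -1. ,  4.5]), array([ 0.15,  0.08, -0.45]))
```

View pics/c2.png

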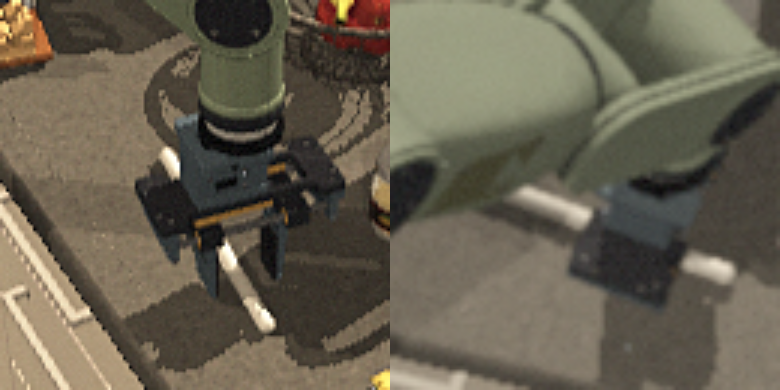

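The dowel lies between the open fingers in both views. Lowering a little and gripping.

```bash
python3 -m pendant '0 0 3.5 0 0 -0.4;0 0 0 0 0 0' 
python3 -m pendant '0 0 0 0 0 0;0 0 0 0 0 0;0 0 0 0 0 0;0 0 0 0 0 0;0 0 0 0 0 0;0 0 0 0 0 0' 8 40
python3 -m pendant '0 0 -10 0 0 0;0 0 -40 0 0 0;0 0 -40 0 0 0;0 0 -10 0 0 0;0 0 0 0 0 0' 
python3 -c "
from h import *
q=np.load('blk.npy');print(state()['ee_pos'],state()['gripper_width'])
# grasp point target for dowel middle at block x=-230, z 44+40: TCP at block x -295
print(b2w(q,[(-295,0,0),(-260,0,0)]).round(1)); print(tool([*b2w(q,[(-295,0,0)])[0][:2],100],[180,0,np.degrees(q[2])]))"
```

```text
time_s: 4.5
ee_pos: [513.4, -388.1, 2.0]
ee_rot: [180.0, 0.0, 82.0]
force: [-0.5, 0.2, 0.2]
gripper_width: 55.9
gripper_force: 0.0
time_s: 5.1
ee_pos: [513.3, -388.0, 1.5]
ee_rot: [-180.0, 0.0, 82.0]
force: [-0.4, -0.3, -0.0]
gripper_width: 14.9
gripper_force: 40.0
time_s: 5.6
ee_pos: [514.4, -388.8, 104.1]
ee_rot: [179.8, 0.1, 82.0]
force: [-0.1, 0.8, -1.5]
gripper_width: 15.2
gripper_force: 40.0
[ 514.35897066 -388.83754734  104.10075991] 15.162626816005949
[[ 429.7 -143.8    0. ]
 [ 437.6 -109.7    0. ]]
(array([ 230.9, -118. ,    3. ]), array([0.26, 0.14, 5.15]))
```

```bash
python3 -m pendant '38 -20 0 0 0 0;38 -20 0 0 0 0;38 -20 0 0 0 0;38 -20 0 0 0 0;38 -20 0 0 0 0;38 -18 5 0 0 2.6;0 0 5 0 0 2.55;0 0 0 0 0 0'
python3 -m pendant '0 0 0 0 0 0;0 0 0 0 0 0'
python3 -c "
from h import *
q=np.load('blk.npy');s=state();print(s['ee_pos'],s['ee_rot'],s['torque'])
cv2.imwrite('pics/s3.png',grab_frame('side'));cv2.imwrite('pics/t3.png',grab_frame('top'))
print(tool([*b2w(q,[(-295,0,0)])[0][:2],100],[180,0,np.degrees(q[2])]))
s,t=cv2.imread('pics/s3.png'),cv2.imread('pics/t3.png')
im=np.hstack([cv2.resize(s[190:290,215:281],(396,600),interpolation=2),cv2.resize(t[222:322,160:226],(396,600),interpolation=2)])
cv2.imwrite('pics/c3.png',im)"
```

```text
time_s: 6.4
ee_pos: [426.3, -144.3, 89.8]
ee_rot: [-179.8, -0.0, 77.0]
force: [-0.8, -0.8, -1.3]
gripper_width: 14.9
gripper_force: 40.0
time_s: 6.6
ee_pos: [428.4, -146.4, 91.1]
ee_rot: [-180.0, 0.0, 76.8]
force: [0.1, -0.1, -1.0]
gripper_width: 15.5
gripper_force: 40.0
[ 428.38319856 -146.39200075   91.12323821] [-1.79976583e+02  5.28952172e-03  7.68328830e+01] [-0.06560928 -0.03981275  0.04626018]
(array([ 2.9,  0.6, -8.7]), array([-0.  ,  0.01, -0.04]))
```

View pics/c3.png

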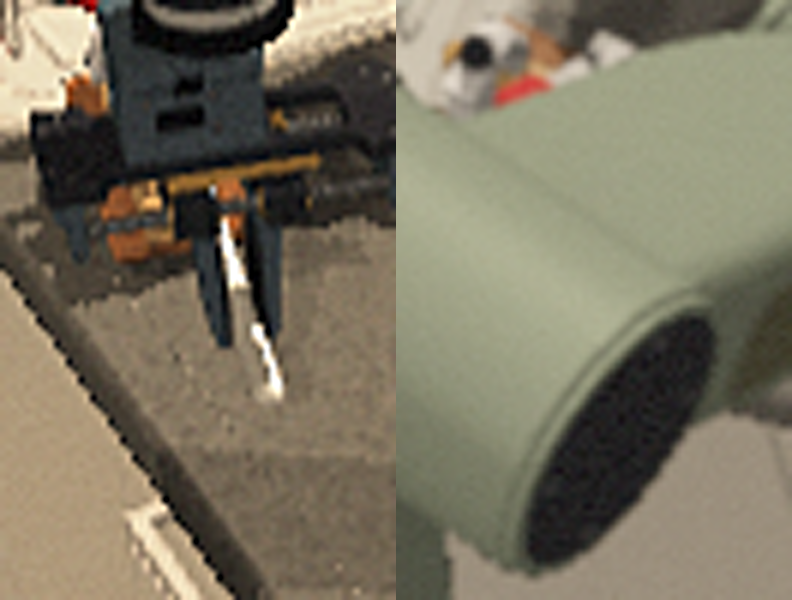

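View: the gripper and arm hide the groove from both cameras, and the dowel's rear end is at (275,390) in the side crop. Seating will have to be by feel, since height at contact and side force both show any sideways offset. Moving forward and lowering.

```bash
cat > rd.py <<'E'
from h import *
import sys
q=np.load('blk.npy');s=state();c,sn=np.cos(q[2]),np.sin(q[2]);M=np.array([[c,sn,0],[-sn,c,0],[0,0,1]])
print("t",s["time_s"],"blk TCP",(M@(s["ee_pos"]-[q[0],q[1],0])).round(1),"F blk",(M@s["force"]).round(2),"T blk",(M@s["torque"]).round(3),"rot",s["ee_rot"].round(2),"w",round(s["gripper_width"],1))
E
python3 -m pendant '19 0 0 0 0 0;19 0.6 0 0 0 0;0 0 20 0 0 0;0 0 15 0 0 0;0 0 5 0 0 0;0 0 0 0 0 0;0 0 0 0 0 0' >/dev/null; python3 rd.py
python3 -m pendant '0 0 2 0 0 0;0 0 2 0 0 0;0 0 0 0 0 0;0 0 0 0 0 0' >/dev/null; python3 rd.py
python3 -m pendant '0 0 2 0 0 0;0 0 0 0 0 0;0 0 0 0 0 0' >/dev/null; python3 rd.py
```

```text
t 7.4 blk TCP [-2.596e+02 -2.000e-01  5.190e+01] F blk [ 0.18  0.14 -0.64] T blk [-0.087  0.01  -0.028] rot [1.7995e+02 1.0000e-02 7.6810e+01] w 15.3
t 7.8 blk TCP [-259.3    0.3   47.5] F blk [ 0.26 -0.21 -0.28] T blk [-0.11   0.053  0.005] rot [179.99   0.    76.85] w 15.1
t 8.1 blk TCP [-259.3    0.4   45.4] F blk [ 0.27  0.5  -0.25] T blk [-0.062  0.043 -0.026] rot [-180.      0.     76.85] w 15.0
```

```bash
for i in 1; do python3 -m pendant '0 0 2 0 0 0;0 0 0 0 0 0;0 0 0 0 0 0' >/dev/null; python3 rd.py
python3 -m pendant '0 0 1.5 0 0 0;0 0 0 0 0 0;0 0 0 0 0 0' >/dev/null; python3 rd.py
python3 -m pendant '0 0 1 0 0 0;0 0 0 0 0 0;0 0 0 0 0 0' >/dev/null; python3 rd.py
python3 -m pendant '0 0 1 0 0 0;0 0 0 0 0 0;0 0 0 0 0 0' >/dev/null; python3 rd.py; done
```

```text
t 8.4 blk TCP [-259.3    0.4   43.4] F blk [-0.16 -0.28 -0.69] T blk [-0.167  0.038  0.064] rot [-179.99    0.     76.85] w 15.1
t 8.7 blk TCP [-259.3    0.4   41.9] F blk [1.03 0.   0.43] T blk [-0.044  0.054 -0.011] rot [-180.      0.     76.85] w 15.1
t 9.0 blk TCP [-259.3    0.4   40.9] F blk [-0.15 -0.7  -0.76] T blk [-0.075  0.043 -0.014] rot [180.     0.    76.85] w 15.1
t 9.3 blk TCP [-259.3    0.4   39.9] F blk [ 0.57 -0.23 -0.48] T blk [-0.024 -0.028  0.025] rot [-179.99    0.     76.85] w 14.9
```

```bash
python3 -m pendant '0 0 1 0 0 0;0 0 0 0 0 0;0 0 0 0 0 0' >/dev/null; python3 rd.py
python3 -m pendant '0 0 1 0 0 0;0 0 0 0 0 0;0 0 0 0 0 0' >/dev/null; python3 rd.py
python3 -m pendant '0 0 1 0 0 0;0 0 0 0 0 0;0 0 0 0 0 0' >/dev/null; python3 rd.py;python3 -m pendant '0 0 0 0 0 0' >/dev/null; python3 rd.py
```

```text
t 9.6 blk TCP [-259.3    0.4   38.9] F blk [-0.35  0.27  0.8 ] T blk [-0.031 -0.046  0.062] rot [-179.99    0.     76.85] w 15.3
t 9.9 blk TCP [-259.3    0.4   38. ] F blk [0.6  0.11 1.01] T blk [ 0.059 -0.226  0.106] rot [-179.99    0.     76.85] w 15.2
t 10.2 blk TCP [-259.3    0.5   37. ] F blk [-1.18  0.18  1.4 ] T blk [ 0.111 -0.261  0.135] rot [-179.99    0.     76.85] w 15.3
t 10.3 blk TCP [-259.3    0.4   37. ] F blk [-0.49  1.57  0.86] T blk [ 0.123 -0.288  0.149] rot [-180.      0.     76.85] w 15.1
```

Contact started about 2 mm high, with a side moment that pushes the nose towards +y (block). I'll shift that way in small steps.

```bash
python3 -m pendant '0 -1 0 0 0 0;0 0 0 0 0 0;0 0 0 0 0 0' >/dev/null; python3 rd.py
python3 -m pendant '0 -0.7 0 0 0 0;0 0 0 0 0 0;0 0 0 0 0 0' >/dev/null; python3 rd.py
python3 -m pendant '0 -0.7 0 0 0 0;0 0 0 0 0 0;0 0 0 0 0 0' >/dev/null; python3 rd.py
```

```text
t 10.6 blk TCP [-259.3    1.5   36.9] F blk [ 0.34  0.98 -0.14] T blk [ 0.117 -0.191  0.157] rot [-180.      0.     76.85] w 15.2
t 10.9 blk TCP [-259.3    2.1   36.9] F blk [ 0.3   0.6  -0.01] T blk [-0.045 -0.127  0.059] rot [1.800e+02 1.000e-02 7.685e+01] w 15.2
t 11.2 blk TCP [-259.3    2.6   37. ] F blk [ 0.26 -0.76  0.1 ] T blk [-0.037 -0.028 -0.029] rot [179.98   0.    76.84] w 15.2
```

```bash
python3 -m pendant '0 0 0.8 0 0 0;0 0 0 0 0 0;0 0 0 0 0 0' >/dev/null; python3 rd.py
python3 -m pendant '0 -0.5 0 0 0 0;0 0 0 0 0 0;0 0 0 0 0 0' >/dev/null; python3 rd.py
python3 -m pendant '0 0 0 0 0 0;0 0 0 0 0 0' >/dev/null; python3 rd.py

```

```text
t 11.5 blk TCP [-259.3    2.6   36.2] F blk [ 0.2  -0.88  0.13] T blk [-0.079 -0.14  -0.029] rot [179.98   0.    76.84] w 15.2
t 11.8 blk TCP [-259.3    3.    36.3] F blk [ 0.05 -2.13  0.57] T blk [-0.203 -0.072 -0.093] rot [179.96   0.    76.84] w 15.2
t 12.0 blk TCP [-259.3    3.    36.2] F blk [-0.54 -0.98  0.49] T blk [-0.219 -0.085 -0.078] rot [179.97   0.    76.84] w 15.1
```

The side moment changes sign around y +2.6, so the groove is found and the dowel is seated. Now sliding forward.

```bash
python3 -m pendant '0 0.4 -0.3 0 0 0;5 0 0 0 0 0;5 0 0 0 0 0;5 0 0 0 0 0;0 0 0 0 0 0' >/dev/null; python3 rd.py
python3 -m pendant '4 0 0 0 0 0;4 0 0 0 0 0;0 0 0 0 0 0' >/dev/null; python3 rd.py
python3 -m pendant '4 0 0 0 0 0;4 0 0 0 0 0;0 0 0 0 0 0' >/dev/null; python3 rd.py

```

```text
t 12.5 blk TCP [-243.4    2.9   36.5] F blk [ 0.92 -0.53  0.82] T blk [-0.202 -0.263 -0.016] rot [ 1.7999e+02 -3.0000e-02  7.6880e+01] w 14.9
t 12.8 blk TCP [-236.     2.7   36.5] F blk [-0.63 -0.35  0.58] T blk [-0.263  0.123 -0.041] rot [1.7998e+02 1.0000e-02 7.6880e+01] w 15.0
t 13.1 blk TCP [-227.7    2.8   36.5] F blk [-1.65 -0.78  0.96] T blk [-0.25   0.055 -0.093] rot [ 1.7998e+02 -3.0000e-02  7.6840e+01] w 15.3
```

```bash
python3 -m pendant '4 0.4 0 0 0 0;4 0 0 0 0 0;0 0 0 0 0 0' >/dev/null; python3 rd.py
python3 -m pendant '5 0 0 0 0 0;5 0 0 0 0 0;0 0 0 0 0 0' >/dev/null; python3 rd.py
python3 -m pendant '5 0 0 0 0 0;5 0 0 0 0 0;0 0 0 0 0 0' >/dev/null; python3 rd.py

```

```text
t 13.4 blk TCP [-219.6    2.5   36.5] F blk [-1.63  0.09  1.95] T blk [-0.154  0.042  0.011] rot [-1.7999e+02 -3.0000e-02  7.6850e+01] w 15.2
t 13.7 blk TCP [-209.4    2.5   36.5] F blk [-0.48 -0.14  1.67] T blk [-0.071 -0.076 -0.016] rot [-1.800e+02 -5.000e-02  7.684e+01] w 15.1
t 14.0 blk TCP [-199.6    2.5   36.5] F blk [-0.32  0.28  3.01] T blk [-0.052 -0.029  0.061] rot [ 1.800e+02 -4.000e-02  7.685e+01] w 15.1
```

The drag reads lower than expected. I'll raise 0.7 mm (to unload the groove edge), check by image code that the rear end moved with the gripper, and read the force while moving.

```bash
cat > rear.py <<'E'
from h import *
q=np.load('blk.npy');c,sn=np.cos(q[2]),np.sin(q[2])
def rear(im,p):
    a=np.array([c,sn,0]);best=[]
    g=cv2.cvtColor(im,6)
    t=np.arange(-40,-130,-1.);P=p+[0,0,6.5]+t[:,None]*a;u=proj("side",P).astype(np.float32)
    prof=[max(g[int(round(v))+d,int(round(x))+e] for d in(-1,0,1) for e in(-1,0,1)) for x,v in u]
    return [int(k) for k in prof[::5]]
s=state();print(rear(grab_frame("side"),s["ee_pos"]))
b2=b2w(q,[(-298,0,91.)])[0];print(rear(cv2.imread("pics/s3.png"),b2))
E
python3 rear.py
python3 -m pendant '4 0 -0.7 0 0 0;4 0 0 0 0 0' >/dev/null; python3 rd.py
python3 -m pendant '3 0 0 0 0 0' >/dev/null; python3 rd.py
python3 -m pendant '3 0 0 0 0 0' >/dev/null; python3 rd.py
python3 -m pendant '0 0 0 0 0 0;0 0 0 0 0 0' >/dev/null; python3 rd.py; python3 rear.py
```

```text
[255, 202, 255, 255, 228, 255, 252, 200, 149, 124, 134, 126, 127, 131, 131, 131, 129, 129]
[255, 205, 137, 255, 255, 252, 242, 178, 137, 126, 126, 131, 127, 125, 132, 132, 132, 113]
t 14.25 blk TCP [-192.4    2.5   37.1] F blk [-4.01 -1.05  1.36] T blk [-0.176  0.582  0.037] rot [-1.7999e+02  3.0000e-02  7.6860e+01] w 15.0
t 14.35 blk TCP [-189.2    2.5   37. ] F blk [-4.04 -0.47  1.93] T blk [-0.236  0.639  0.032] rot [-1.800e+02  2.000e-02  7.687e+01] w 15.6
t 14.45 blk TCP [-186.2    2.5   37.1] F blk [-3.66 -0.37  0.78] T blk [-0.251  0.652  0.083] rot [-1.800e+02  2.000e-02  7.687e+01] w 15.1
t 14.65 blk TCP [-185.7    2.5   37.1] F blk [ 0.95 -1.04  0.3 ] T blk [-0.138 -0.198  0.125] rot [ 1.800e+02 -6.000e-02  7.682e+01] w 15.2
[200, 255, 244, 244, 255, 255, 252, 208, 149, 130, 130, 124, 124, 131, 128, 129, 129, 129]
[255, 205, 137, 255, 255, 252, 242, 178, 137, 126, 126, 131, 127, 125, 132, 132, 132, 113]
```

No slip: the rear end keeps its place in the gripper. Moving drag is about 4 N, with a clean moment signal of about 0.64 N m. Now feeling for the buffer.

```bash
for k in 1 2 3 4; do :; done
python3 -m pendant '2 0 0 0 0 0;2 0 0 0 0 0' >/dev/null; python3 rd.py
python3 -m pendant '2 0 0 0 0 0;1.5 0 0 0 0 0' >/dev/null; python3 rd.py
python3 -m pendant '1.5 0 0 0 0 0' >/dev/null; python3 rd.py
python3 -m pendant '1.5 0 0 0 0 0' >/dev/null; python3 rd.py
python3 -m pendant '1.5 0 0 0 0 0' >/dev/null; python3 rd.py
```

```text
t 14.9 blk TCP [-182.6    2.5   37.1] F blk [-3.59 -0.32  0.83] T blk [-0.197  0.688  0.144] rot [-1.800e+02  5.000e-02  7.687e+01] w 15.3
t 15.1 blk TCP [-178.8    2.5   37.2] F blk [-3.32 -0.34  1.38] T blk [-0.229  0.63   0.124] rot [-1.800e+02  2.000e-02  7.686e+01] w 14.9
t 15.2 blk TCP [-177.3    2.5   37.1] F blk [-3.17 -0.78  0.66] T blk [-0.167  0.598  0.12 ] rot [-1.800e+02  2.000e-02  7.686e+01] w 15.0
t 15.3 blk TCP [-175.8    2.5   37.1] F blk [-3.9 -1.   1.2] T blk [-0.206  0.611  0.182] rot [-1.800e+02  1.000e-02  7.685e+01] w 14.9
t 15.4 blk TCP [-174.2    2.5   37.1] F blk [-3.53 -0.34  1.39] T blk [-0.212  0.605  0.141] rot [-1.800e+02  1.000e-02  7.685e+01] w 14.9
```

```bash
python3 -m pendant '1.5 -0.2 0 0 0 0;1.5 0 0 0 0 0' >/dev/null; python3 rd.py
python3 -m pendant '1.5 0 0 0 0 0' >/dev/null; python3 rd.py
python3 -m pendant '1.5 0 0 0 0 0' >/dev/null; python3 rd.py
python3 -m pendant '1.5 0 0 0 0 0' >/dev/null; python3 rd.py
python3 -m pendant '1.5 0 0 0 0 0' >/dev/null; python3 rd.py
python3 -m pendant '1.5 0 0 0 0 0' >/dev/null; python3 rd.py
```

```text
t 15.6 blk TCP [-171.2    2.5   37.2] F blk [-4.74 -1.28  0.22] T blk [-0.219  0.606  0.102] rot [179.98   0.    76.84] w 15.2
t 15.7 blk TCP [-169.7    2.6   37.2] F blk [-3.55 -0.34  1.61] T blk [-0.229  0.595  0.091] rot [179.98   0.    76.85] w 15.6
t 15.8 blk TCP [-168.2    2.6   37.2] F blk [-4.   -1.26  0.13] T blk [-0.296  0.653  0.097] rot [179.98   0.    76.85] w 15.2
t 15.9 blk TCP [-166.7    2.5   37.2] F blk [-3.23 -1.87  1.18] T blk [-0.331  0.605  0.106] rot [179.98   0.    76.85] w 15.4
t 16.0 blk TCP [-165.2    2.5   37.2] F blk [-3.57 -1.58  0.75] T blk [-0.313  0.685  0.127] rot [179.98   0.    76.85] w 15.1
t 16.1 blk TCP [-163.8    2.5   37.2] F blk [-5.39 -1.66  1.45] T blk [-0.349  0.908  0.074] rot [1.7998e+02 1.0000e-02 7.6860e+01] w 15.4
```

Force starts to rise at TCP x ≈ -164: that's the buffer. Now pressing gently.

```bash
python3 -m pendant '0.8 0.2 0 0 0 0' >/dev/null; python3 rd.py
python3 -m pendant '0.6 0.1 0 0 0 0' >/dev/null; python3 rd.py
python3 -m pendant '0 0 0 0 0 0' >/dev/null; python3 rd.py
python3 -m pendant '0 0 0 0 0 0;0 0 0 0 0 0;0 0 0 0 0 0;0 0 0 0 0 0' >/dev/null; python3 rd.py
```

```text
t 16.2 blk TCP [-163.2    2.5   37.1] F blk [-6.51 -1.54  2.09] T blk [-0.256  1.077  0.06 ] rot [-1.7999e+02  5.0000e-02  7.6880e+01] w 15.4
t 16.3 blk TCP [-162.9    2.5   37.1] F blk [-8.09 -1.68  1.56] T blk [-0.326  1.201  0.043] rot [-1.7999e+02  7.0000e-02  7.6890e+01] w 15.1
t 16.4 blk TCP [-162.8    2.5   37.1] F blk [-5.9  -0.56  1.61] T blk [-0.263  1.047  0.112] rot [-1.7998e+02  6.0000e-02  7.6890e+01] w 15.5
t 16.8 blk TCP [-162.8    2.5   37.1] F blk [-6.05 -1.92  0.42] T blk [-0.334  0.986  0.129] rot [-1.7999e+02  6.0000e-02  7.6880e+01] w 15.0
```

```bash
python3 -m pendant '0.4 0.3 0 0 0 0;0 0 0 0 0 0;0 0 0 0 0 0;0 0 0 0 0 0;0 0 0 0 0 0;0 0 0 0 0 0' >/dev/null; python3 rd.py
python3 -m pendant '0 0 0 0 0 0;0 0 0 0 0 0;0 0 0 0 0 0;0 0 0 0 0 0' 50 >/dev/null; python3 rd.py
python3 -m pendant '0 0 -10 0 0 0;0 0 -30 0 0 0;0 0 -45 0 0 0;0 0 -45 0 0 0;0 0 -20 0 0 0;0 0 0 0 0 0' >/dev/null; python3 rd.py
python3 - <<'E'
from h import *
q=np.load('blk.npy');q2=q.copy();q2[:2]+= np.array([-np.sin(q[2]),np.cos(q[2])])*2.5;np.save('blk.npy',q2)
for a in (.85,.6,.3,0):
    c,s=np.cos(a),np.sin(a);print(a,[15,round(-33+88*c-10*s,1),round(58+88*s+10*c,1)])
s=grab_frame("side");t=grab_frame("top")
cv2.imwrite("pics/c4.png",np.hstack([cv2.resize(s[180:270,215:281],(396,540),interpolation=2),cv2.resize(t[217:283,160:226],(396,540),interpolation=2)]))
E
```

```text
t 17.4 blk TCP [-162.7    2.5   37.1] F blk [-7.64 -1.18  2.38] T blk [-0.188  1.192  0.102] rot [-1.7995e+02  8.0000e-02  7.6900e+01] w 15.1
t 17.8 blk TCP [-161.6    2.3   37. ] F blk [ 0.04 -0.59 -0.08] T blk [-0.092 -0.021 -0.041] rot [-1.7997e+02 -2.0000e-02  7.6840e+01] w 44.5
t 18.4 blk TCP [-161.5   -0.   191.2] F blk [1.14 0.5  0.47] T blk [-0.085 -0.012  0.027] rot [ 1.7951e+02 -1.0000e-01  7.6840e+01] w 49.9
0.85 [15, np.float64(17.6), np.float64(130.7)]
0.6 [15, np.float64(34.0), np.float64(115.9)]
0.3 [15, np.float64(48.1), np.float64(93.6)]
0 [15, np.float64(55.0), np.float64(68.0)]
```

View pics/c4.png

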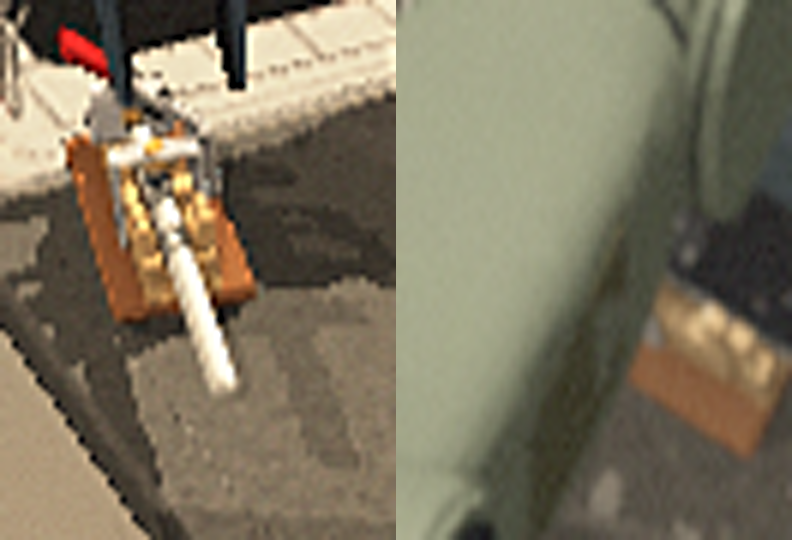

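The dowel lies straight in the groove and passes under the bridge (rear end at (222,388) in the side crop). The fingers are clear. Next I close them and move over the paddle.

```bash
python3 -m pendant '44 -11 0 0 0 0;44 -11 0 0 0 0;44 -11 0 0 0 0;42.5 -11.5 0 0 0 0;0 0 0 0 0 0;0 0 0 0 0 0' 0 20 >/dev/null; python3 rd.py
python3 -m pendant '0 0 20 0 0 0;0 0 15 0 0 0;0 0 0 0 0 0' >/dev/null; python3 rd.py

```

```text
t 19.1 blk TCP [ 12.4  45.3 185.5] F blk [ 0.   -0.49 -0.46] T blk [-0.046  0.045 -0.027] rot [-1.7983e+02  1.5000e-01  7.6990e+01] w 4.9
t 19.4 blk TCP [  9.9  45.4 149.7] F blk [-0.32  0.08  0.14] T blk [-0.089 -0.03  -0.02 ] rot [-179.7     0.22   76.73] w 0.5
```

```bash
python3 -m pendant '2 3 8 0 0 0;0 0 0 0 0 0' >/dev/null; python3 rd.py
python3 -m pendant '0 0 8 0 0 0;0 0 5 0 0 0' >/dev/null; python3 rd.py
python3 -m pendant '0 0 8 0 0 0;0 0 5 0 0 0' >/dev/null; python3 rd.py

```

```text
t 19.6 blk TCP [ 13.9  40.6 143.7] F blk [-1.19  0.15 -0.13] T blk [-0.02  -0.033  0.018] rot [-1.7998e+02  3.0000e-02  7.6780e+01] w 0.7
t 19.8 blk TCP [ 14.6  43.7 131.4] F blk [ 2.5  13.9  15.39] T blk [ 2.63  -0.374 -0.112] rot [-1.7964e+02 -3.0000e-02  7.6730e+01] w 0.5
t 20.0 blk TCP [ 14.4  42.4 117.9] F blk [ 0.48 -0.68  1.98] T blk [-0.055  0.049  0.057] rot [-1.7991e+02  1.0000e-02  7.6870e+01] w 0.3
```

```bash
python3 -m pendant '0 0 4 0 0 0;0 0 4 0 0 0;0 0 4 0 0 0;0 0 4 0 0 0' >/dev/null; python3 rd.py
python3 -m pendant '0 0 4 0 0 0;0 0 4 0 0 0;0 0 4 0 0 0;0 0 4 0 0 0' >/dev/null; python3 rd.py
python3 -m pendant '0 0 3 0 0 0;0 0 3 0 0 0;0 0 2 0 0 0' >/dev/null; python3 rd.py

```

```text
t 20.4 blk TCP [ 14.5  40.8 101.8] F blk [0.26 0.52 1.07] T blk [ 0.     0.024 -0.043] rot [179.98  -0.    76.84] w 0.3
t 20.8 blk TCP [14.4 41.2 85.7] F blk [0.   1.08 1.72] T blk [ 0.073  0.076 -0.001] rot [-1.7999e+02  1.0000e-02  7.6850e+01] w 0.6
t 21.1 blk TCP [14.5 41.2 77.8] F blk [-0.05  0.86  0.54] T blk [ 0.073 -0.029 -0.013] rot [-1.7998e+02  2.0000e-02  7.6850e+01] w 0.3
```

```bash
python3 -m pendant '0 0 2 0 0 0;0 0 2 0 0 0' >/dev/null; python3 rd.py
python3 -m pendant '0 0 2 0 0 0;0 0 1 0 0 0' >/dev/null; python3 rd.py
python3 -m pendant '0 0 1 0 0 0' >/dev/null; python3 rd.py
python3 -m pendant '0 0 1 0 0 0' >/dev/null; python3 rd.py
```

```text
t 21.3 blk TCP [14.5 41.1 74. ] F blk [-0.39  0.13  0.95] T blk [0.046 0.041 0.013] rot [1.800e+02 1.000e-02 7.685e+01] w 0.5
t 21.5 blk TCP [14.5 41.1 70.9] F blk [0.94 1.71 2.25] T blk [0.17  0.003 0.008] rot [-1.7999e+02  1.0000e-02  7.6850e+01] w 0.1
t 21.6 blk TCP [14.5 41.1 70. ] F blk [ 0.45  1.16 -0.03] T blk [ 0.083 -0.043  0.001] rot [-1.800e+02  1.000e-02  7.685e+01] w 0.4
t 21.7 blk TCP [14.5 41.1 69.1] F blk [0.03 0.73 1.21] T blk [ 0.172  0.013 -0.013] rot [1.800e+02 1.000e-02 7.685e+01] w 0.4
```

```bash
python3 -m pendant '0 0 0.7 0 0 0' >/dev/null; python3 rd.py
python3 -m pendant '0 0 0.7 0 0 0' >/dev/null; python3 rd.py
python3 -m pendant '0 0 0.7 0 0 0' >/dev/null; python3 rd.py
python3 -m pendant '0 0 0.7 0 0 0' >/dev/null; python3 rd.py
```

```text
t 21.8 blk TCP [14.5 41.2 68.5] F blk [-0.88  2.31  4.94] T blk [ 0.344  0.111 -0.027] rot [-1.7999e+02  1.0000e-02  7.6850e+01] w 0.7
t 21.9 blk TCP [14.5 41.2 68.2] F blk [-0.48  3.44  8.58] T blk [ 0.518  0.178 -0.027] rot [-179.99    0.     76.85] w 0.3
t 22.0 blk TCP [14.5 41.3 67.9] F blk [-0.78  3.54 12.39] T blk [ 0.723  0.232 -0.022] rot [-179.99   -0.     76.84] w 0.3
t 22.1 blk TCP [14.5 41.3 67.6] F blk [-0.95  5.46 15.68] T blk [0.862 0.363 0.006] rot [-1.7999e+02 -1.0000e-02  7.6840e+01] w 0.4
```

The force rises firmly at z ≈ 68, just where the foot should bear. I'll hold briefly, lift off and check.

```bash
python3 -m pendant '0 0 0 0 0 0;0 0 0 0 0 0;0 0 0 0 0 0;0 0 0 0 0 0' >/dev/null; python3 rd.py
python3 -m pendant '0 0 -2 0 0 0;0 0 -15 0 0 0;0 0 -40 0 0 0;0 0 -40 0 0 0;0 0 -40 0 0 0;-40 0 0 0 0 0;-40 0 0 0 0 0;-40 0 0 0 0 0' >/dev/null; python3 rd.py
python3 -m pendant '-40 30 0 0 0 0;-40 30 0 0 0 0;-40 30 0 0 0 0;-40 30 0 0 0 0;0 0 0 0 0 0;0 0 0 0 0 0;0 0 0 0 0 0' >/dev/null; python3 rd.py
python3 - <<'E'
from h import *
s=grab_frame("side");t=grab_frame("top")
cv2.imwrite("pics/c5.png",np.hstack([cv2.resize(s[180:270,215:281],(396,540),interpolation=2),cv2.resize(t[217:283,160:226],(396,540),interpolation=2)]))
E
```

```text
t 22.5 blk TCP [14.5 41.3 67.6] F blk [-1.65  4.08 12.4 ] T blk [ 0.762  0.309 -0.031] rot [-1.800e+02 -1.000e-02  7.684e+01] w 0.6
t 23.3 blk TCP [-106.6   40.8  203.5] F blk [-0.18 -0.   -0.13] T blk [-0.074  0.015 -0.037] rot [1.799e+02 1.000e-02 7.693e+01] w 0.1
t 24.0 blk TCP [-264.8  -78.2  203. ] F blk [-0.33 -0.15  0.83] T blk [-0.048  0.016 -0.027] rot [-1.7995e+02 -2.0000e-02  7.6880e+01] w 0.3
```

View pics/c5.png

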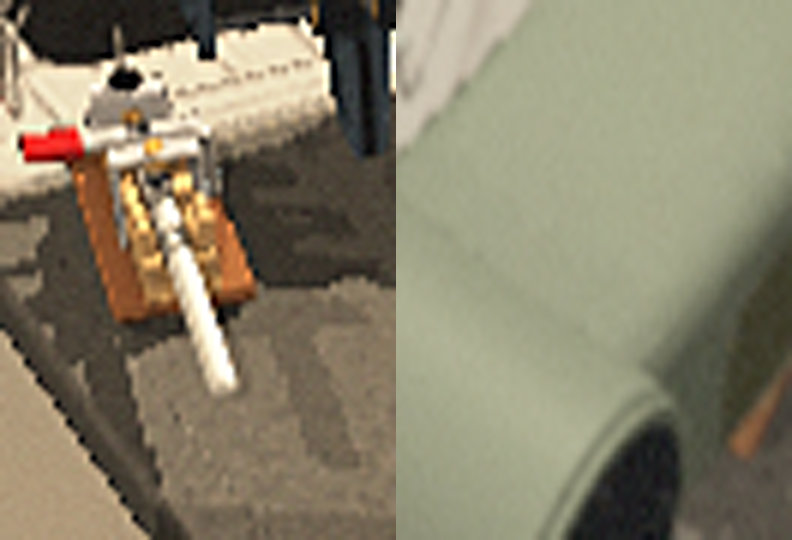

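The clamp arm is level with its red paddle down at (50,145) in the side crop. The dowel hasn't moved (rear end still at (222,388)), and the gripper is clear.

```bash
python3 -c "
from workcell import *
print(job_done())"
```

```text
the job is handed in; nothing more can be done
None
```

The job is handed in: the dowel is in the groove, pressed about 2 mm into the buffer (estimated from the push force), and the clamp arm is down on it with the gripper clear; no verdict was shown.

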